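Set the sauce doser's portion dial to today's pin and confirm

TASK

On the sauce doser, push the black dial round by its finger post until the white index line points straight at the small round-headed pin on the scale, which marks today's portion (not at the square block). Then press the grey button all the way down to confirm, let go of it and leave the dial set. The bottle, the foil cups and the label pad are not to be picked up or shifted.

Things in the scene. Friction and masses are not known exactly. Their poses are not given: they have to be found in the camera images.
- doser: Flat stainless control box of a sauce doser, fixed on the worktop: 190 x 250 mm, top 50 mm above the worktop. Origin on the worktop under the dial's axis; the box reaches 95 mm to its +x and -x, 95 mm to its +y and 155 mm to its -y; its -x side is the front. A white scale ring (radius 87 mm, top at 54 mm) with black lines lies on it round the dial.
- dial_centre (a point): Centre of the dial's top face, 70 mm above the worktop. The dial is a black disc of radius 56 mm, 16 mm thick, flat on top but for the post, on a vertical axis. It turns with friction (0.08 N m, about 2 N at the post) and stays where it is left.
- index_end (a point): Outer end, at the rim of the dial's top, 56 mm from the axis, of the white index line (3 mm wide, 42 mm long) painted radially on the dial. It turns with the dial; its own x axis points outward along the line, z up.
- post_top (a point): Centre of the top of the finger post: a fixed upright grey round post, 15 mm diameter, that stands 25 mm above the dial's top face, 38 mm from the axis, directly opposite the index line. It turns with the dial.
- dial (a joint): Turn of the dial in rad, counter-clockwise seen from above positive, stops at -2.3 and 2.3. At 0 the index line points to the front (-x) of the doser and the post is at the back.
- set_pin: Dark steel pin with a ball head, 14 mm diameter, 16 mm high, fixed upright on the scale ring 69 to 74 mm from the dial's axis, at the left or the right side of the dial. Marks today's portion. Origin at the centre of its foot, 54 mm above the worktop; its own yaw means nothing. Its top does not reach above the dial's top face.
- stop_block: Dark steel square block, 18 x 18 x 8 mm, fixed on the scale ring at the other side of the dial; marks another menu, not the target. Origin at the centre of its underside.
- confirm_top (a point): Centre of the top of the round grey spring push button, 30 mm diameter, in a dark round housing on the front right of the doser. It moves down with the button.
- confirm (a joint): Travel of the button: 0 released, 0.006 m fully down (about 5 N); springs back by itself.
- sauce_bottle: Loose squeeze bottle, 54 mm diameter, 200 mm high, standing to the left of the doser. Origin at the centre of its foot. Leave alone.
- foil_cups: Loose stack of nested foil cups, 60 mm diameter, 49 mm high, behind the doser. Origin at the centre of its foot. Leave alone.
- label_block: Loose pad of labels, 44 x 61 x 15 mm, in front of the doser. Origin at the centre of its underside. Leave alone.

How it is judged:
By the outcome, as a careful person would: the job done as asked, in the order asked, and still so for the second after the job is handed in, with the robot touching nothing.
It also fails if it takes over 58 s, if anything falls off the work surface, if the arm or the gripper's body presses on something with over 40 N, if the wrist force passes 120 N, or if a joint passes its speed limit or range.

ROBOT

A 6-joint arm with a two-finger parallel gripper is mounted at the origin on a cart in front of the work surface, level with it; the furniture and walls round the work are solid. World frame = base frame: x ahead of the robot, y to its left, z up, the work surface at z = 0. Lengths are in m, angles in rad, forces in N, time in s.
With the tool pointing down it reaches from about 0.3 to 0.875 m from the base axis. Payload 6.4 kg.
Tool frame: the origin (TCP) lies between the finger pads; the fingertips stand 14 mm ahead of it and the grasp point (between the pads) lies 5 mm behind it; z points along the fingers, y is the line along which they close (so a half turn about z gives the same grasp; the last joint's range is limited). The gripper opens to 85 mm and grips with 20 to 120 N. Pads are 22 mm wide; open, the fingers measure 114 mm over their backs; the gripper's body (76 mm by 85 mm) begins 54 mm behind the grasp point. The pads swing forward as they close: fully open they stand 13 mm farther back than shut.
Start: joints at [0.94, 0.181, 1.607, -0, 1.354, -0.206], TCP at [0.237, 0.524, 0.245] pointing down, gripper open.
Joint ranges: [-2.99, 2.99], [-0.89, 2.07], [0.3, 2.58], [-1.14, 4.28], [0, 2.63], [-3.12, 3.12]. Speed limits (rad/s): [2.57, 2.57, 3.01, 3.14, 3.14, 3.14].

INTERFACE

Orientations are given as a 3x3 rotation matrix whose columns are the frame's x, y, z axes.
In Python, from station import get_state, imaging, ctrl, models gives the robot as it stands. The module is installed in compiled form; this text tells all that it offers.
- The arm moves only by the shell command python3 -m handwheel 'ROWS'. ROWS is JSON, a list of rows, each an object of numbers: "jaw": the gripper command: -1 is shut, 1 is fully open, values between are in proportion; "x", "y", "z": the shift along the tool's x, y, z in m; "yaw": the turn about the tool's z in degrees. A call has 1 to 8 rows; each row shifts and turns the commanded pose from where the row before left it, along the tool's axes as they then stand; what a row does not reach is not made up. A row lasts 1/8 s, in which the tool goes at most 62.5 mm and 10.7 degrees, less where a joint would pass 70% of its speed; a pose out of reach is approached as far as the arm can. A call is refused whole if a number of a shift passes 0.0625 or a number of a turn 10.7, either way. A call with a gripper value outside its range is refused whole. The fingers move at their own pace and stop on an object; the grip force is fixed at half the most. Time passes only in rows, so rows that do not move let the fingers close. It gives the time, the measured TCP pose, the force, the opening and the grip force at its end, in the units of the state.
- get_state(): the state, without advancing time (a new reading comes with each control period).
- imaging.grab_frame(name): name is "side" or "top" or "wrist"; returns the picture (400x640x3 uint8, red, green, blue); there is no depth.
- imaging.camera_params(name): a dict with "K" (3x3 intrinsics, pixels), "dist" ([k1, k2, p1, p2, k3] as OpenCV has them; the pictures are not rectified), "extrinsics" (4x4, takes a point from camera to world coordinates); the wrist camera has in their place "mount" (4x4, takes a point from camera to tool coordinates, whose origin is the TCP and whose axes are the flange's). Camera axes: x right, y up, looking along -z (the intrinsics and any distortion apply to the point x, -y, -z); pixel columns grow to the right and rows downward; lengths in m; the calibration is good to about 2 mm. A picture is of the moment at which its call begins: read the wrist's pose just before it. camera_params takes no time and is no camera call.
- ctrl.finish_job(): hands the job in; it is judged then, once.
Trained networks look in the newest picture that a camera, given by its name, has taken for a name from the list of things; names that differ only in an ending like _2 or _b are one class to them, and where a whole thing is asked for, a point or a joint stands for the part that bears it (a point fixed in the world has none). Each returns a list of dicts, best first, with "conf" (0 to 1); they miss things now and then, are a little off and sometimes report something else, mostly with a low value. They report only what shows in the picture. A call takes as long as a camera call.
- models.boxes_of(camera, thing): "location" ([column, row] in pixels, amid what is visible of it).
- models.landmark_of(camera, thing): "location" ([column, row] in pixels: a listed point, or the origin of a listed thing).
The state is a dict: "clock": time; "joint_pos": joint angles; "qvel": joint speeds; "tau": joint torques, N m; "tool_pos": TCP position; "tool_rot": TCP orientation; "ft_force": force on the tool from outside, world axes, zero at the start; "torque": the same for the moment, N m; "width": opening from 0.0 (shut) to 1.0 (fully open); "finger_force": force on a finger pad.
Only numpy, scipy, OpenCV 4.12 (cv2) and the standard library are available. Lean on these libraries where they do the work, as an engineer would, in place of code of your own. Each camera call takes 0.05 s, during which the arm holds its last target. There are 200 camera calls.

## Working session

There is one attempt and no reset: what is moved stays moved. The work goes in short steps, Python scripts to look and compute and a shell command to move; the robot and the scene stay as the last step left them, time stands still between calls to the robot, and variables do not carry over. Pictures are saved under pics/ and viewed, at most 10 in all, crops included, and the job is handed in when it is done.

```bash
mkdir -p pics; cat > h.py <<'E'
import numpy as np, cv2
from station import get_state, imaging, ctrl, models
def cam(name):
    p=imaging.camera_params(name)
    if 'extrinsics' in p: T=np.array(p['extrinsics'])
    else:
        s=get_state(); W=np.eye(4); W[:3,:3]=s['tool_rot']; W[:3,3]=s['tool_pos']; T=W@np.array(p['mount'])
    return np.array(p['K'],float),np.array(p['dist'],float),T
def grab(name,fn=None):
    c=cam(name); im=imaging.grab_frame(name)
    if fn: cv2.imwrite('pics/'+fn,im[:,:,::-1])
    return im,c
def pt(c,px,z):
    K,d,T=c
    u=cv2.undistortPoints(np.array([[px]],float),K,d)[0,0]
    r=T[:3,:3]@np.array([u[0],-u[1],-1]); o=T[:3,3]
    return o+r*(z-o[2])/r[2]
def proj(c,P):
    K,d,T=c
    q=(np.asarray(P,float)-T[:3,3])@T[:3,:3]
    q=q*[1,-1,-1]
    return cv2.projectPoints(q.reshape(-1,1,3),np.zeros(3),np.zeros(3),K,d)[0][:,0]
E
python3 - <<'E'
from h import *
s=get_state(); print(s['clock'],s['tool_pos'],np.round(s['tool_rot'],3))
Z=dict(doser=0,dial_centre=.07,index_end=.07,post_top=.095,set_pin=.054,stop_block=.054,confirm_top=.06,sauce_bottle=0,foil_cups=0,label_block=0)
for n in ('top','side'):
    im,c=grab(n,n+'.png')
    for k,z in Z.items():
        for d in models.landmark_of(n,k)[:2]: print(n,k,np.round(d['location'],1),round(d['conf'],2),np.round(pt(c,d['location'],z),4))
E
```

```text
0.0 [0.23661457 0.52347459 0.24438022] [[-0.911  0.412 -0.001]
 [ 0.412  0.911 -0.001]
 [ 0.    -0.002 -1.   ]]
top doser [351.2 202.6] 0.86 [0.5473 0.0971 0.    ]
top dial_centre [356.2 201.1] 0.85 [0.5449 0.0895 0.07  ]
top index_end [363.6 222.3] 0.59 [0.4916 0.0714 0.07  ]
top post_top [349.9 184.8] 0.75 [0.583  0.1068 0.095 ]
top set_pin [354.2 200.9] 0.41 [0.5469 0.0933 0.054 ]
top stop_block [327.8 215.4] 0.42 [0.5096 0.161  0.054 ]
top confirm_top [403.1 215. ] 0.64 [ 0.5106 -0.0298  0.06  ]
top sauce_bottle [270.2 201.1] 0.6 [0.5511 0.3162 0.    ]
top foil_cups [358.  148.3] 0.66 [0.6968 0.0774 0.    ]
top label_block [357.1 147.1] 0.57 [0.7002 0.0799 0.    ]
top label_block [327.3 214.7] 0.52 [0.5145 0.1617 0.    ]
side doser [315.  255.9] 0.91 [0.5444 0.0974 0.    ]
side dial_centre [317.3 232.8] 0.57 [0.549  0.0975 0.07  ]
side index_end [296.4 243.6] 0.79 [0.4947 0.0795 0.07  ]
side index_end [314.2 233.2] 0.27 [0.542  0.0985 0.07  ]
side post_top [326.1 218.8] 0.89 [0.5735 0.1086 0.095 ]
side set_pin [343.7 254.9] 0.58 [0.5842 0.0292 0.054 ]
side stop_block [293.6 224.5] 0.57 [0.5131 0.1604 0.054 ]
side confirm_top [320.3 279.6] 0.52 [ 0.511  -0.0234  0.06  ]
side sauce_bottle [295.2 200.9] 0.55 [0.5653 0.3186 0.    ]
side foil_cups [378.2 244.9] 0.91 [0.7015 0.0817 0.    ]
side foil_cups [313.6 232.6] 0.34 [0.5689 0.1755 0.    ]
side label_block [254.4 274.9] 0.67 [0.399  0.0865 0.    ]
side label_block [293.6 246.7] 0.5 [0.5065 0.1434 0.    ]
```

View pics/top.png

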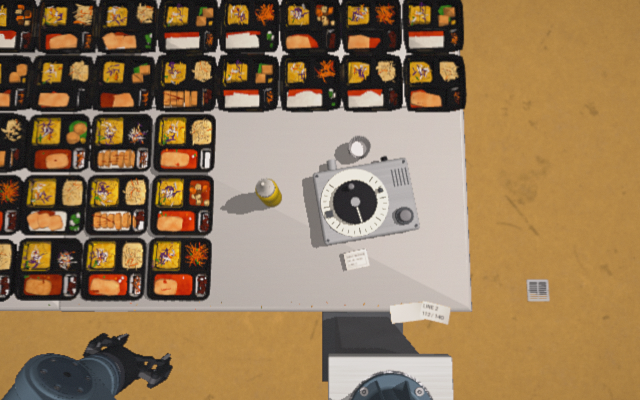

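View pics/side.png

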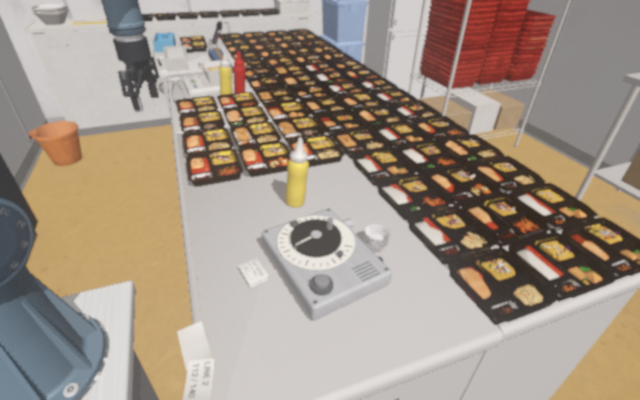

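```bash
python3 - <<'E'
from h import *
p=imaging.camera_params('wrist'); print(np.round(p['mount'],3),np.round(p['K'],1))
s=get_state(); R=np.array(s['tool_rot']); print(s['joint_pos'],s['ft_force'],s['width'])
print(R.T@(np.array([.545,.09,.36])-s['tool_pos']))
E
python3 -m handwheel '[{"jaw":1,"z":-0.06},{"jaw":1,"z":-0.06},{"jaw":1,"y":-0.04,"x":-0.045},{"jaw":1,"y":-0.04,"x":-0.045},{"jaw":1,"y":-0.04,"x":-0.045},{"jaw":1,"y":-0.04,"x":-0.045},{"jaw":1,"y":-0.04,"x":-0.045},{"jaw":1,"y":-0.04,"x":-0.045}]'
```

```text
[[-0.001  0.955  0.296  0.075]
 [ 1.     0.001 -0.    -0.   ]
 [-0.     0.296 -0.955 -0.13 ]
 [ 0.     0.     0.     1.   ]] [[313.1   0.  324.6]
 [  0.  313.1 192.7]
 [  0.    0.    1. ]]
[ 9.39727930e-01  1.80803376e-01  1.60699299e+00  8.67579687e-06
  1.35380356e+00 -2.06298649e-01] [ 0.59634268  0.75951068 -0.30468971] 1.001882422807599
[-0.45949464 -0.26841402 -0.1147131 ]$[0]: bad value
```

```bash
python3 -m handwheel '[{"jaw":1,"x":0,"y":0,"z":-0.06,"yaw":0},{"jaw":1,"x":0,"y":0,"z":-0.05,"yaw":0},{"jaw":1,"y":-0.035,"x":-0.045,"z":0,"yaw":0},{"jaw":1,"y":-0.035,"x":-0.045,"z":0,"yaw":0},{"jaw":1,"y":-0.035,"x":-0.045,"z":0,"yaw":0},{"jaw":1,"y":-0.035,"x":-0.045,"z":0,"yaw":0},{"jaw":1,"y":-0.035,"x":-0.045,"z":0,"yaw":0},{"jaw":1,"y":-0.035,"x":-0.045,"z":0,"yaw":0}]'
```

```text
clock: 2.1
tool_pos: [0.397, 0.2197, 0.3556]
tool_rot: [[-0.911, 0.412, 0.001], [0.412, 0.911, 0.0], [-0.001, 0.001, -1.0]]
ft_force: [0.3, 0.5, 0.0]
width: 0.999
finger_force: 0.0
```

```bash
python3 -m handwheel '[{"jaw":1,"y":-0.06,"x":-0.06,"z":0,"yaw":10.5},{"jaw":1,"y":0,"x":-0.06,"z":0,"yaw":10.5},{"jaw":1,"y":0,"x":-0.06,"z":0,"yaw":10.5},{"jaw":1,"y":0,"x":0,"z":0,"yaw":10.5},{"jaw":1,"y":0,"x":0,"z":0,"yaw":10.5},{"jaw":1,"y":0,"x":0,"z":0,"yaw":10.5},{"jaw":1,"y":0,"x":0,"z":0,"yaw":10.5},{"jaw":1,"y":0,"x":0,"z":0,"yaw":10.5}]'
python3 -m handwheel '[{"jaw":0,"y":0,"x":0,"z":0,"yaw":10.5},{"jaw":0,"y":0,"x":0,"z":0,"yaw":10.5},{"jaw":0,"y":0,"x":0,"z":0,"yaw":10.5},{"jaw":0,"y":0,"x":0,"z":0,"yaw":10.5},{"jaw":0,"y":0,"x":0,"z":0,"yaw":10.5},{"jaw":0,"y":0,"x":0,"z":0,"yaw":0}]'
cat > look.py <<'E'
from h import *
import sys
Z=dict(dial_centre=.07,index_end=.07,post_top=.095,set_pin=.054,stop_block=.054,confirm_top=.06)
def look(fn,names=Z):
    im,c=grab('wrist',fn)
    s=get_state(); print(np.round(s['tool_pos'],4),np.round(np.degrees(np.arctan2(s['tool_rot'][1][0],s['tool_rot'][0][0])),1),s['clock'])
    for k in names:
        for d in models.landmark_of('wrist',k)[:2]: print(k,np.round(d['location'],1),round(d['conf'],2),np.round(pt(c,d['location'],Z[k]),4))
    return im,c
if __name__=='__main__': look(sys.argv[1])
E
python3 look.py w1.png
```

```text
clock: 3.1
tool_pos: [0.5099, 0.0859, 0.3553]
tool_rot: [[0.32, 0.947, 0.0], [0.947, -0.32, 0.0], [0.0, 0.0, -1.0]]
ft_force: [-0.2, 0.6, -0.2]
width: 1.0
finger_force: 0.0
clock: 3.85
tool_pos: [0.5099, 0.0859, 0.3553]
tool_rot: [[0.944, 0.33, 0.0], [0.33, -0.944, -0.0], [0.0, 0.0, -1.0]]
ft_force: [-0.1, -0.3, 0.2]
width: 0.505
finger_force: 0.0
[0.5099 0.0859 0.3553] 19.4 3.9
dial_centre [327.8 129.7] 0.91 [0.5435 0.0925 0.07  ]
dial_centre [306.7 211.7] 0.41 [0.426  0.0828 0.07  ]
index_end [327.6 169.7] 0.75 [0.493  0.0751 0.07  ]
index_end [328.5 102.6] 0.51 [0.5759 0.103  0.07  ]
post_top [327.9  99.1] 0.96 [0.5798 0.1054 0.095 ]
post_top [374.6  24.4] 0.18 [0.6725 0.0827 0.095 ]
set_pin [382.1 123.4] 0.58 [0.5741 0.0255 0.054 ]
stop_block [274.4 134.2] 0.62 [0.5125 0.1585 0.054 ]
confirm_top [408.4 187.6] 0.56 [ 0.504  -0.0422  0.06  ]
```

View pics/w1.png

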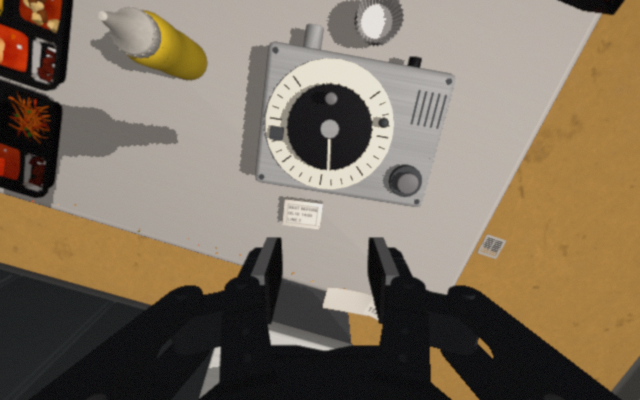

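```bash
python3 -m handwheel '[{"jaw":-0.3,"y":0,"x":0,"z":0.06,"yaw":0},{"jaw":-0.3,"y":0,"x":0,"z":0.06,"yaw":0},{"jaw":-0.3,"y":0,"x":0,"z":0,"yaw":0},{"jaw":-0.3,"y":0,"x":0,"z":0,"yaw":0}]'
cat >> h.py <<'E'
def warp(im,c,z,o,half=.12,mm=.0005):
    # top-down metric view: column ~ +x offset, row ~ -y offset, 0.5 mm/px about o
    n=int(2*half/mm); g=(np.arange(n)-n/2+.5)*mm
    X,Y=np.meshgrid(o[0]+g,o[1]-g)
    p=proj(c,np.stack([X,Y,np.full_like(X,z)],-1).reshape(-1,3)).reshape(n,n,2).astype(np.float32)
    return cv2.remap(im,p[...,0],p[...,1],cv2.INTER_LINEAR)
E
python3 - <<'E'
from look import *
im,c=look('w2.png')
o=(.545,.09)
a=warp(im,c,.054,o); b=warp(im,c,.07,o)
np.savez('w2.npz',im=im)
cv2.imwrite('pics/warp2.png',np.hstack([a[40:440,40:440],b[40:440,40:440]])[:,:,::-1])
E
```

```text
clock: 4.7
tool_pos: [0.5112, 0.0858, 0.2376]
tool_rot: [[0.944, 0.329, 0.003], [0.329, -0.944, -0.0], [0.002, 0.001, -1.0]]
ft_force: [0.3, -0.3, 0.2]
width: 0.351
finger_force: 0.0
[0.5118 0.0858 0.2385] 19.2 4.75
dial_centre [331.6 144.6] 0.96 [0.5441 0.0894 0.07  ]
index_end [328.8 198. ] 0.61 [0.493  0.0742 0.07  ]
set_pin [404.2 133.8] 0.44 [0.5756 0.0239 0.054 ]
stop_block [259.1 148.1] 0.64 [0.5149 0.1558 0.054 ]
confirm_top [434.5 217.6] 0.73 [ 0.5059 -0.0393  0.06  ]
```

View pics/warp2.png

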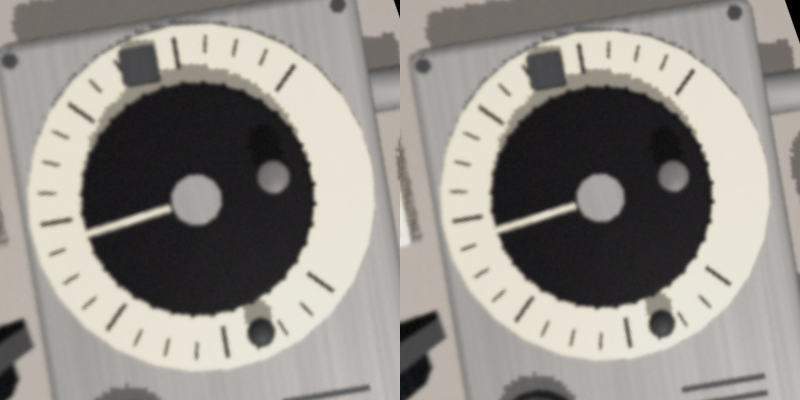

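```bash
cat > meas.py <<'E'
from h import *
def measure(im,c,o=(.545,.09)):
    half,mm=.12,.0005; n=480
    W=lambda p:np.array([o[0]+(p[0]-239.5)*mm,o[1]-(p[1]-239.5)*mm])
    # dial: dark disc at z=.07, robust circle through radial edges
    b=cv2.cvtColor(warp(im,c,.07,o),cv2.COLOR_RGB2GRAY).astype(float)
    x,y,r=243.,237.,112.
    from scipy.ndimage import map_coordinates
    from scipy.optimize import least_squares
    th=np.radians(np.arange(0,360,2.))
    for _ in range(3):
        rr=np.arange(95,125,.5)
        P=map_coordinates(b,[y+np.outer(np.sin(th),rr),x+np.outer(np.cos(th),rr)],order=1)
        d=np.diff(P,axis=1); k=d.argmax(1); good=d.max(1)>8
        ex=x+np.cos(th)*rr[k]; ey=y+np.sin(th)*rr[k]; ex,ey=ex[good],ey[good]
        s=least_squares(lambda q:np.hypot(ex-q[0],ey-q[1])-q[2],[x,y,r],loss='soft_l1')
        x,y,r=s.x
    C=W((x,y))
    # index line: peak of brightness on circles r 25..50mm, z=.07
    vec=[]
    a=np.radians(np.arange(0,360,.25))
    for R in np.arange(64,104,2):
        v=map_coordinates(b,[y-R*np.sin(a),x+R*np.cos(a)],order=1)
        post=map_coordinates(b,[y-30*np.sin(a),x+30*np.cos(a)],order=1)
        vec.append(v)
    m=np.min(vec,axis=0); w=np.clip(m-0.5*(m.max()+np.median(m)),0,None)
    ang=np.angle((w*np.exp(1j*a)).sum())
    # pin head: dark blob at z=.063, 64..80 mm from the centre
    g=cv2.cvtColor(warp(im,c,.063,o),cv2.COLOR_RGB2GRAY)
    yy,xx=np.mgrid[:n,:n]; wx=o[0]+(xx-239.5)*mm-C[0]; wy=o[1]-(yy-239.5)*mm-C[1]; rad=np.hypot(wx,wy)
    M=((g<110)&(rad>.060)&(rad<.085)).astype(np.uint8)
    M=cv2.morphologyEx(M,cv2.MORPH_OPEN,np.ones((9,9),np.uint8))
    N,_,st,ce=cv2.connectedComponentsWithStats(M)
    blobs=[(int(st[i,4]),np.round(W(ce[i]),4),round(float(np.hypot(*(W(ce[i])-C))),4),round(float(np.degrees(np.arctan2(*(W(ce[i])-C)[::-1]))),1)) for i in range(1,N) if st[i,4]>60]
    return C,r*mm,np.degrees(ang),blobs
E
python3 - <<'E'
from meas import *
im=np.load('w2.npz')['im']; print(*measure(im,cam('wrist')),sep='\n')
im,c=grab('wrist'); print(*measure(im,c),sep='\n')
c=cam('wrist')
print(pt(c,(328.8,198),.07))
d=models.landmark_of('wrist','post_top')+models.boxes_of('wrist','confirm_top'); print(d)
b=cv2.cvtColor(im,cv2.COLOR_RGB2GRAY)
E
```

```text
[0.54520243 0.09161368]
0.05498761745717693
-162.41215758717348
[(1260, array([0.5161, 0.1555]), 0.0703, 114.5), (528, array([0.5749, 0.027 ]), 0.0711, -65.3)]
[0.54587396 0.09149381]
0.05519010162337012
-162.3164219893392
[(1271, array([0.5165, 0.1557]), 0.0706, 114.6), (529, array([0.5757, 0.0267]), 0.0713, -65.2)]
[0.49230786 0.07449525 0.07      ]
[{'location': [329.9, 101.4], 'conf': 0.83}, {'location': [432.0, 213.6], 'conf': 0.57}]
```

```bash
python3 -m handwheel '[{"jaw":-0.3,"y":0.003,"x":0.036,"z":0,"yaw":1.6},{"jaw":-0.3,"y":0.004,"x":0.036,"z":0,"yaw":0},{"jaw":-0.3,"y":0,"x":0,"z":0.05,"yaw":0},{"jaw":-0.3,"y":0,"x":0,"z":0.04,"yaw":0},{"jaw":-0.3,"y":0,"x":0,"z":0,"yaw":0},{"jaw":-0.3,"y":0,"x":0,"z":0,"yaw":0}]'
python3 - <<'E'
from h import *
s=get_state(); print(s['tool_pos'],np.round(np.array(s['tool_rot']),4)); im,c=grab('wrist','w3.png')
print(models.landmark_of('wrist','post_top'))
print('expected post px',proj(c,[[.5819,.1030,.095],[s['tool_pos'][0],s['tool_pos'][1],.095]]))
E
```

```text
clock: 5.95
tool_pos: [0.5814, 0.1019, 0.1469]
tool_rot: [[0.953, 0.302, 0.002], [0.302, -0.953, -0.0], [0.002, 0.001, -1.0]]
ft_force: [0.8, -0.4, 0.7]
width: 0.35
finger_force: 0.0
[0.58137091 0.10186728 0.14688782] [[ 9.534e-01  3.017e-01  1.900e-03]
 [ 3.017e-01 -9.534e-01 -1.000e-04]
 [ 1.800e-03  6.000e-04 -1.000e+00]]
[{'location': [320.2, 227.0], 'conf': 0.57}, {'location': [87.4, 133.3], 'conf': 0.2}]
expected post px [[322.16396386 221.81490423]
 [323.64088521 223.07094734]]
```

View pics/w3.png

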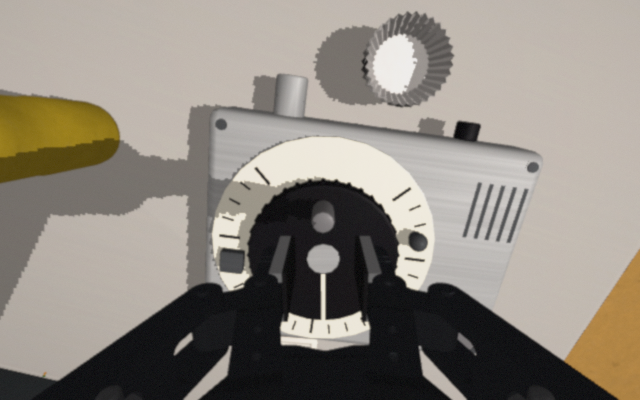

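```bash
python3 -m handwheel '[{"jaw":-0.3,"y":0,"x":0,"z":0.03,"yaw":0},{"jaw":-0.3,"y":0,"x":0,"z":0.015,"yaw":0},{"jaw":-0.3,"y":0,"x":0,"z":0.012,"yaw":0},{"jaw":-0.3,"y":0,"x":0,"z":0,"yaw":0}]'
python3 -m handwheel '[{"jaw":-0.3,"y":-0.0033,"x":-0.00015,"z":0,"yaw":-5},{"jaw":-0.3,"y":-0.0033,"x":-0.00015,"z":0,"yaw":-5},{"jaw":-0.3,"y":-0.0033,"x":-0.00015,"z":0,"yaw":-5},{"jaw":-0.3,"y":-0.0033,"x":-0.00015,"z":0,"yaw":-5},{"jaw":-0.3,"y":-0.0033,"x":-0.00015,"z":0,"yaw":-5},{"jaw":-0.3,"y":-0.0033,"x":-0.00015,"z":0,"yaw":-5},{"jaw":-0.3,"y":0,"x":0,"z":0,"yaw":0}]'
```

```text
clock: 6.55
tool_pos: [0.58, 0.1019, 0.0878]
tool_rot: [[0.953, 0.302, -0.001], [0.302, -0.953, 0.0], [-0.001, -0.0, -1.0]]
ft_force: [-0.8, -0.7, -0.0]
width: 0.355
finger_force: 0.0
clock: 7.42
tool_pos: [0.5709, 0.1184, 0.0894]
tool_rot: [[0.675, 0.738, 0.003], [0.738, -0.675, -0.0], [0.002, 0.002, -1.0]]
ft_force: [2.6, 0.7, 0.9]
width: 0.353
finger_force: 0.7
```

```bash
python3 -m handwheel '[{"jaw":-0.3,"y":-0.00463,"x":-0.0002,"z":0,"yaw":-7},{"jaw":-0.3,"y":-0.00463,"x":-0.0002,"z":0,"yaw":-7},{"jaw":-0.3,"y":-0.00463,"x":-0.0002,"z":0,"yaw":-7},{"jaw":-0.3,"y":-0.00463,"x":-0.0002,"z":0,"yaw":-7},{"jaw":-0.3,"y":-0.00463,"x":-0.0002,"z":0,"yaw":-7},{"jaw":-0.3,"y":-0.00463,"x":-0.0002,"z":0,"yaw":-7},{"jaw":-0.3,"y":-0.00463,"x":-0.0002,"z":0,"yaw":-7},{"jaw":-0.3,"y":-0.00463,"x":-0.0002,"z":0,"yaw":-7}]'
python3 - <<'E'
from look import *
im,c=look('w4.png',['index_end','post_top','set_pin'])
C=np.array([.5457,.0915]); p=np.array(get_state()['tool_pos'])[:2]-C; print(np.hypot(*p),np.degrees(np.arctan2(p[1],p[0])))
b=warp(im,c,.07,(.545,.09)); cv2.imwrite('pics/w4w.png',np.hstack([im[:,:],cv2.resize(b,(400,400))[:, :]])[:,240:][:,:,::-1])
E
```

```text
clock: 8.43
tool_pos: [0.5368, 0.1284, 0.0894]
tool_rot: [[-0.236, 0.972, 0.003], [0.972, 0.236, 0.001], [0.0, 0.003, -1.0]]
ft_force: [3.5, 2.0, -0.1]
width: 0.348
finger_force: 1.6
[0.5362 0.1283 0.0893] 103.9 8.475
post_top [343.  276.3] 0.94 [0.546  0.1274 0.095 ]
0.03778712742753402 104.51094844374668
```

View pics/w4w.png

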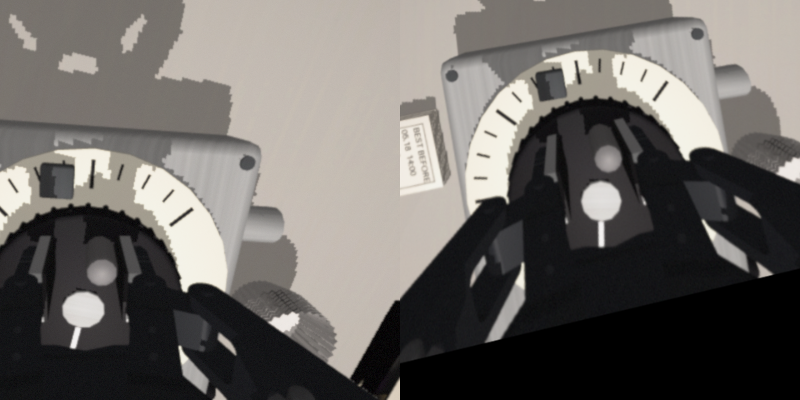

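```bash
python3 -m handwheel '[{"jaw":-0.3,"y":-0.0046,"x":-0.0002,"z":0,"yaw":-7},{"jaw":-0.3,"y":-0.0046,"x":-0.0002,"z":0,"yaw":-7},{"jaw":-0.3,"y":-0.0046,"x":-0.0002,"z":0,"yaw":-7},{"jaw":-0.3,"y":0,"x":0,"z":0,"yaw":0}]'
python3 - <<'E'
from look import *
im,c=look(None,['post_top'])
C=np.array([.5457,.0915]); p=np.array(get_state()['tool_pos'])[:2]-C; print(np.hypot(*p),np.degrees(np.arctan2(p[1],p[0])))
q=pt(c,models.landmark_of('wrist','post_top')[0]['location'],.095)[:2]-C; print(np.degrees(np.arctan2(q[1],q[0])))
# index line: short visible part just outside the hub, z=.07
from scipy.ndimage import map_coordinates
b=cv2.cvtColor(warp(im,c,.07,C),cv2.COLOR_RGB2GRAY).astype(float)
a=np.radians(np.arange(-130,-40,.25))
for R in (34,38,42,46,50):
    v=map_coordinates(b,[239.5-R*np.sin(a),239.5+R*np.cos(a)],order=1); w=np.clip(v-.5*(v.max()+np.median(v)),0,None)
    print(R/2,round(np.degrees((w*a).sum()/w.sum()),1),v.max(),np.median(v))
E
```

```text
clock: 9.12
tool_pos: [0.5231, 0.1224, 0.0887]
tool_rot: [[-0.564, 0.826, 0.001], [0.826, 0.564, 0.0], [-0.0, 0.0, -1.0]]
ft_force: [1.6, 1.1, 1.1]
width: 0.353
finger_force: 0.7
[0.5231 0.1225 0.0886] 124.3 9.175
post_top [339.9 273.3] 0.86 [0.5296 0.1253 0.095 ]
post_top [459.3 347. ] 0.22 [0.6012 0.1247 0.095 ]
0.038342148588238124 126.06911921027807
115.40138040676227
17.0 -67.2 240.60203417840043 50.471801203516314
19.0 -67.1 239.35962444949556 51.0028128451779
21.0 -67.1 239.88191877453647 50.75416256826978
23.0 -67.0 239.0332813240114 50.65940094861669
25.0 -66.9 238.9634435755363 50.505777619400284
```

```bash
python3 -m handwheel '[{"jaw":-0.3,"y":0.005,"x":0,"z":0,"yaw":0},{"jaw":-0.3,"y":0,"x":0,"z":-0.05,"yaw":0},{"jaw":-0.3,"y":0,"x":0,"z":-0.05,"yaw":0},{"jaw":-0.3,"y":0,"x":-0.04,"z":-0.05,"yaw":0},{"jaw":-0.3,"y":-0.005,"x":-0.035,"z":0,"yaw":0},{"jaw":-0.3,"y":0,"x":0,"z":0,"yaw":0},{"jaw":-0.3,"y":0,"x":0,"z":0,"yaw":0}]'
python3 - <<'E'
from meas import *
im,c=grab('wrist','w5.png'); print(*measure(im,c),sep='\n')
print(get_state()['tool_pos'])
b=warp(im,c,.07,(.545,.09)); cv2.imwrite('pics/w5w.png',b[40:440,40:440,::-1])
E
```

```text
clock: 10.15
tool_pos: [0.564, 0.0619, 0.236]
tool_rot: [[-0.566, 0.824, -0.003], [0.824, 0.566, 0.001], [0.002, -0.002, -1.0]]
ft_force: [-0.6, 1.1, -0.4]
width: 0.353
finger_force: 0.0
[0.54530266 0.09151078]
0.055185560837796105
-66.19433936495496
[(1226, array([0.516 , 0.1558]), 0.0707, 114.5), (549, array([0.5757, 0.0267]), 0.0716, -64.8)]
[0.56391812 0.06227356 0.23602453]
```

View pics/w5w.png

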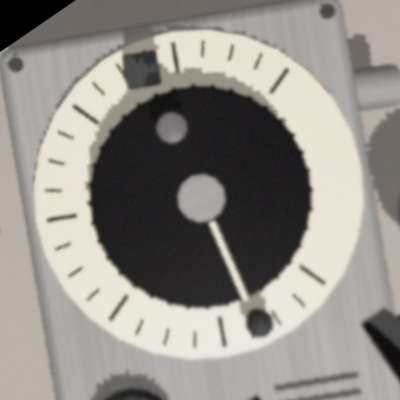

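```bash
python3 -m handwheel '[{"jaw":-0.3,"y":0.005,"x":0.035,"z":0,"yaw":0},{"jaw":-0.3,"y":0,"x":0.04,"z":0.05,"yaw":0},{"jaw":-0.3,"y":0,"x":0,"z":0.05,"yaw":0},{"jaw":-0.3,"y":0,"x":0,"z":0.05,"yaw":0},{"jaw":-0.3,"y":0,"x":0,"z":0,"yaw":0},{"jaw":-0.3,"y":-0.004,"x":0,"z":0,"yaw":0},{"jaw":-0.3,"y":-0.0018,"x":0,"z":0,"yaw":0},{"jaw":-0.3,"y":0,"x":0,"z":0,"yaw":0}]'
python3 -m handwheel '[{"jaw":-0.3,"y":0.0058,"x":0,"z":0,"yaw":0},{"jaw":-0.3,"y":0,"x":0,"z":-0.05,"yaw":0},{"jaw":-0.3,"y":0,"x":0,"z":-0.05,"yaw":0},{"jaw":-0.3,"y":0,"x":-0.04,"z":-0.05,"yaw":0},{"jaw":-0.3,"y":-0.005,"x":-0.035,"z":0,"yaw":0},{"jaw":-0.3,"y":0,"x":0,"z":0,"yaw":0},{"jaw":-0.3,"y":0,"x":0,"z":0,"yaw":0}]'
python3 - <<'E'
from look import *
from meas import *
im,c=look('w6.png',['confirm_top']); print(*measure(im,c),sep='\n')
print(np.round(get_state()['tool_rot'],3))
E
```

```text
clock: 11.2
tool_pos: [0.5219, 0.1223, 0.0885]
tool_rot: [[-0.567, 0.823, 0.0], [0.823, 0.567, 0.0], [0.0, 0.0, -1.0]]
ft_force: [0.3, 0.2, -1.0]
width: 0.347
finger_force: 0.5
clock: 12.08
tool_pos: [0.5643, 0.0618, 0.2365]
tool_rot: [[-0.567, 0.824, -0.002], [0.824, 0.567, 0.0], [0.001, -0.001, -1.0]]
ft_force: [-0.5, 0.7, 0.1]
width: 0.351
finger_force: 0.0
[0.5641 0.0621 0.2364] 124.6 12.125
confirm_top [225.7 224.4] 0.57 [ 0.5093 -0.0426  0.06  ]
[0.54526308 0.09151388]
0.05515186218719017
-64.378082367438
[(1230, array([0.5159, 0.1557]), 0.0705, 114.6), (549, array([0.5758, 0.0268]), 0.0716, -64.8)]
[[-0.568  0.823 -0.002]
 [ 0.823  0.568  0.   ]
 [ 0.001 -0.001 -1.   ]]
```

```bash
python3 -m handwheel '[{"jaw":-1,"y":-0.036,"x":-0.03,"z":0,"yaw":0},{"jaw":-1,"y":-0.036,"x":-0.03,"z":0,"yaw":0},{"jaw":-1,"y":-0.034,"x":-0.03,"z":0,"yaw":0},{"jaw":-1,"y":0,"x":0,"z":0,"yaw":0},{"jaw":-1,"y":0,"x":0,"z":0,"yaw":0}]'
python3 - <<'E'
from h import *
s=get_state(); im,c=grab('wrist','w7.png'); print(s['tool_pos'])
print(models.landmark_of('wrist','confirm_top'),models.boxes_of('wrist','confirm_top'))
np.savez('w7.npz',T=c[2])
E
```

```text
clock: 12.8
tool_pos: [0.5285, -0.0718, 0.2369]
tool_rot: [[-0.567, 0.823, -0.0], [0.823, 0.567, 0.001], [0.001, 0.0, -1.0]]
ft_force: [-0.5, -0.6, 0.2]
width: 0.0
finger_force: 0.0
[ 0.52848572 -0.07180091  0.23686059]
[{'location': [330.8, 135.4], 'conf': 0.9}] [{'location': [332.0, 133.7], 'conf': 0.82}]
```

View pics/w7.png

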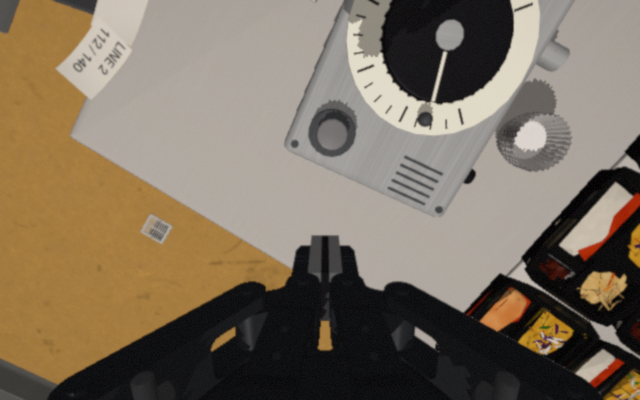

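```bash
python3 - <<'E'
from h import *
M=np.array(imaging.camera_params('wrist')['mount'])
def W(p,R): T=np.eye(4); T[:3,:3]=R; T[:3,3]=p; return T@M
K,d,_=cam('wrist')
im,_c=grab('top'); dt=models.landmark_of('top','confirm_top'); bt=models.boxes_of('top','confirm_top')
im,_c=grab('side'); ds=models.landmark_of('side','confirm_top'); bs=models.boxes_of('side','confirm_top')
print(dt[:1],bt[:1],ds[:1],bs[:1])
V=[((K,d,W([.5118,.0858,.2385],[[.944,.329,.003],[.329,-.944,0],[.002,.001,-1]])),(434.5,217.6)),
((K,d,W([.5641,.0621,.2364],[[-.568,.823,-.002],[.823,.568,0],[.001,-.001,-1]])),(225.7,224.4)),
((K,d,np.load('w7.npz')['T']),(331.5,133)),
(cam('side'),(320.3,279.6)),(cam('top'),(403.1,215))]
def tri(V):
    A=np.zeros((3,3));b=np.zeros(3)
    for c,px in V:
        o=c[2][:3,3]; r=pt(c,px,0)-o; r/=np.linalg.norm(r); P=np.eye(3)-np.outer(r,r); A+=P;b+=P@o
    return np.linalg.solve(A,b)
print(tri(V),tri(V[:3]),tri(V[:4]))
for z in (.05,.06,.07,.08): print(z,[np.round(pt(c,p,z)[:2],4) for c,p in V])
E
```

```text
[{'location': [379.8, 192.1], 'conf': 0.59}] [{'location': [403.9, 215.0], 'conf': 0.63}] [{'location': [321.1, 278.1], 'conf': 0.76}] [{'location': [317.4, 281.5], 'conf': 0.66}]
[ 0.50907499 -0.03242238  0.07276762] [ 0.50962097 -0.03280677  0.07664809] [ 0.50875353 -0.03395982  0.07316263]
0.05 [array([ 0.5024, -0.0448]), array([ 0.5088, -0.0478]), array([ 0.5121, -0.0354]), array([ 0.5143, -0.0152]), array([ 0.5111, -0.0319])]
0.06 [array([ 0.5049, -0.0399]), array([ 0.5092, -0.0424]), array([ 0.5113, -0.0346]), array([ 0.511 , -0.0234]), array([ 0.5106, -0.0298])]
0.07 [array([ 0.5074, -0.035 ]), array([ 0.5096, -0.0369]), array([ 0.5105, -0.0338]), array([ 0.5077, -0.0316]), array([ 0.51  , -0.0278])]
0.08 [array([ 0.5099, -0.0302]), array([ 0.51  , -0.0315]), array([ 0.5097, -0.033 ]), array([ 0.5044, -0.0398]), array([ 0.5094, -0.0257])]
```

```bash
python3 -m handwheel '[{"jaw":-1,"y":0.0063,"x":0.0421,"z":0,"yaw":0},{"jaw":-1,"y":0,"x":0,"z":0.05,"yaw":0},{"jaw":-1,"y":0,"x":0,"z":0.05,"yaw":0},{"jaw":-1,"y":0,"x":0,"z":0.025,"yaw":0},{"jaw":-1,"y":0,"x":0,"z":0,"yaw":0},{"jaw":-1,"y":0,"x":0,"z":0,"yaw":0}]'
python3 - <<'E'
from h import *
s=get_state(); im,c=grab('wrist','w8.png'); print(s['tool_pos'],s['ft_force'])
t=np.array(s['tool_pos'])+.014*np.array(s['tool_rot'])[:,2]; print(proj(c,[t]), models.boxes_of('wrist','confirm_top'))
cv2.imwrite('pics/w8c.png',cv2.resize(im[150:350,200:450,::-1],None,fx=3,fy=3))
E
```

```text
clock: 14.0
tool_pos: [0.5109, -0.0347, 0.1133]
tool_rot: [[-0.567, 0.824, 0.002], [0.824, 0.567, -0.001], [-0.001, 0.001, -1.0]]
ft_force: [-1.0, -0.3, -0.3]
width: -0.003
finger_force: 0.0
[ 0.51086216 -0.03472394  0.11333187] [-1.0271427  -0.32220999 -0.34413338]
[[324.29237204 249.42579   ]] [{'location': [322.1, 221.5], 'conf': 0.96}]
```

View pics/w8c.png

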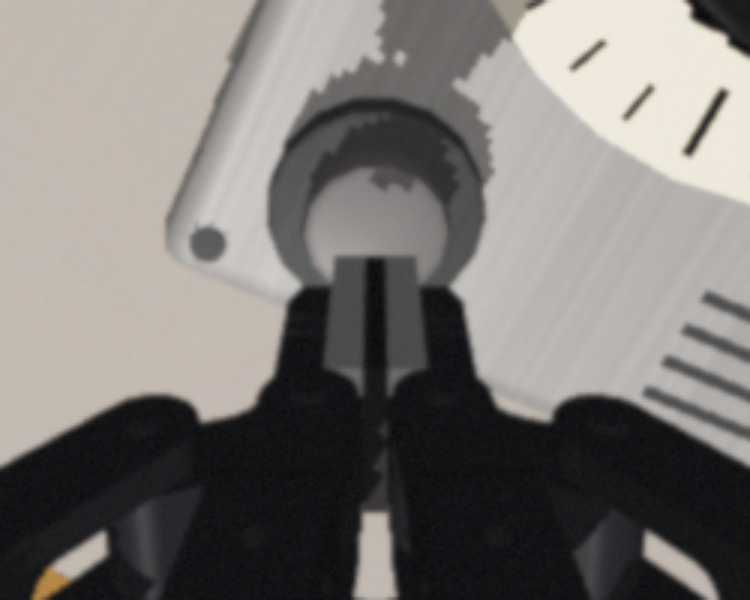

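```bash
python3 - <<'E'
from h import *
s=get_state(); c=cam('wrist'); R=np.array(s['tool_rot']); p=np.array(s['tool_pos'])
for z in (.055,.06,.065,.07,.075,.08):
    q=pt(c,(325.5,228),z); l,r=pt(c,(301.7,228),z),pt(c,(349,228),z); print(z,np.round(q,4),'tool',np.round(R.T@(q-p),4),np.linalg.norm(l-r))
E
```

```text
0.055 [ 0.5165 -0.0409  0.055 ] tool [-0.0078  0.0008  0.0589] 0.030871873099367377
0.06 [ 0.5152 -0.0391  0.06  ] tool [-0.0056  0.0007  0.0539] 0.030051600081007365
0.065 [ 0.5139 -0.0373  0.065 ] tool [-0.0034  0.0007  0.0489] 0.02923132706264745
0.07 [ 0.5127 -0.0355  0.07  ] tool [-0.0012  0.0007  0.0438] 0.028411054044287433
0.075 [ 0.5114 -0.0337  0.075 ] tool [0.0009 0.0007 0.0388] 0.02759078102592756
0.08 [ 0.5101 -0.0319  0.08  ] tool [0.0031 0.0007 0.0338] 0.026770508007567636
```

```bash
python3 -m handwheel '[{"jaw":-1,"y":0.0005,"x":-0.002,"z":0.02,"yaw":0},{"jaw":-1,"y":0,"x":0,"z":0,"yaw":0},{"jaw":-1,"y":0,"x":0,"z":0,"yaw":0}]'
python3 -m handwheel '[{"jaw":-1,"y":0,"x":0,"z":0.004,"yaw":0},{"jaw":-1,"y":0,"x":0,"z":0,"yaw":0}]'
python3 -m handwheel '[{"jaw":-1,"y":0,"x":0,"z":0.003,"yaw":0},{"jaw":-1,"y":0,"x":0,"z":0,"yaw":0}]'
python3 -m handwheel '[{"jaw":-1,"y":0,"x":0,"z":0.003,"yaw":0},{"jaw":-1,"y":0,"x":0,"z":0,"yaw":0}]'
```

```text
clock: 14.48
tool_pos: [0.512, -0.036, 0.0932]
tool_rot: [[-0.567, 0.823, 0.001], [0.823, 0.567, -0.0], [-0.001, 0.001, -1.0]]
ft_force: [-0.7, 0.4, 0.8]
width: 0.001
finger_force: 0.0
clock: 14.72
tool_pos: [0.5115, -0.0358, 0.0882]
tool_rot: [[-0.567, 0.824, 0.0], [0.824, 0.567, -0.0], [-0.0, 0.0, -1.0]]
ft_force: [0.2, -0.1, 0.5]
width: 0.001
finger_force: 0.0
clock: 14.98
tool_pos: [0.5117, -0.0359, 0.0852]
tool_rot: [[-0.567, 0.824, 0.0], [0.824, 0.567, -0.0], [-0.0, 0.0, -1.0]]
ft_force: [1.0, -0.2, 2.0]
width: 0.001
finger_force: 0.9
clock: 15.22
tool_pos: [0.5118, -0.0359, 0.0822]
tool_rot: [[-0.567, 0.824, 0.001], [0.824, 0.567, -0.0], [-0.0, 0.0, -1.0]]
ft_force: [-1.0, -0.3, 3.9]
width: 0.0
finger_force: 1.8
```

```bash
python3 -m handwheel '[{"jaw":-1,"y":0,"x":0,"z":0.002,"yaw":0},{"jaw":-1,"y":0,"x":0,"z":0,"yaw":0}]'
python3 -m handwheel '[{"jaw":-1,"y":0,"x":0,"z":0.002,"yaw":0},{"jaw":-1,"y":0,"x":0,"z":0,"yaw":0}]'
```

```text
clock: 15.48
tool_pos: [0.5118, -0.0359, 0.0803]
tool_rot: [[-0.567, 0.824, 0.001], [0.824, 0.567, -0.0], [-0.001, 0.0, -1.0]]
ft_force: [0.2, 0.4, 5.5]
width: -0.001
finger_force: 2.3
clock: 15.72
tool_pos: [0.5119, -0.036, 0.0798]
tool_rot: [[-0.567, 0.823, 0.001], [0.823, 0.567, -0.0], [-0.001, 0.0, -1.0]]
ft_force: [-5.2, 1.0, 17.5]
width: 0.001
finger_force: 9.5
```

```bash
python3 -m handwheel '[{"jaw":-1,"y":0,"x":0,"z":-0.02,"yaw":0},{"jaw":-1,"y":0,"x":0,"z":-0.06,"yaw":0},{"jaw":-1,"y":0,"x":0,"z":-0.06,"yaw":0},{"jaw":-1,"y":0.05,"x":0.026,"z":-0.02,"yaw":0},{"jaw":-1,"y":0.048,"x":0.025,"z":0,"yaw":0},{"jaw":-1,"y":0,"x":0,"z":0,"yaw":0},{"jaw":-1,"y":0,"x":0,"z":0,"yaw":0},{"jaw":-1,"y":0,"x":0,"z":0,"yaw":0}]'
python3 - <<'E'
from meas import *
im,c=grab('wrist','w9.png'); print(*measure(im,c),sep='\n')
E
```

```text
clock: 16.73
tool_pos: [0.5626, 0.0609, 0.2375]
tool_rot: [[-0.566, 0.824, -0.001], [0.824, 0.566, -0.0], [0.001, -0.001, -1.0]]
ft_force: [0.2, -0.1, -0.4]
width: -0.002
finger_force: 0.0
[0.54533157 0.09147746]
0.05517628438223951
-64.40450458760488
[(1228, array([0.5159, 0.1557]), 0.0706, 114.6), (545, array([0.5758, 0.0267]), 0.0716, -64.8)]
```

View pics/w9.png

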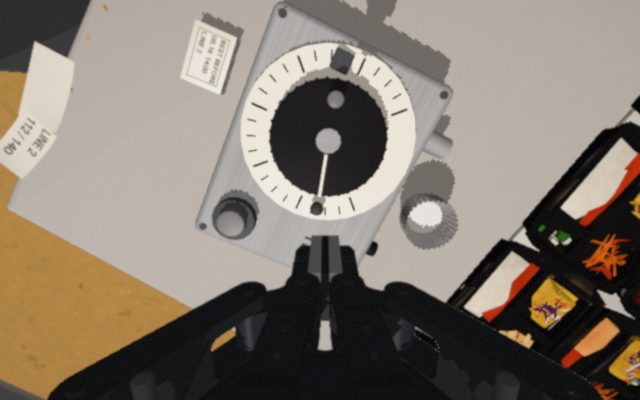

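The index line, from (327,155) to (320,197), points at the round pin at (317,208). The button is released, and the cups and label pad are where they were.

```bash
python3 -c "
from station import ctrl; print(ctrl.finish_job())"
```

```text
the job is handed in; nothing more can be done
None
```

The job is handed in: the dial's index line points at the round pin to within about half a degree by the last picture, and the button was pressed until it bottomed out (17.5 N) and then let go. The bottle, cups and label pad were not touched.

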